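Fold the tool flap down and shut the case

ROBOT

A 7-joint arm with a two-finger parallel gripper is mounted at the origin on a cart in front of the work surface, level with it; the furniture and walls round the work are solid. World frame = base frame: x ahead of the robot, y to its left, z up, the work surface at z = 0. Lengths are in mm, angles in rad, forces in N, time in s.
With the tool pointing down it reaches from about 375 to 925 mm from the base axis. Payload 3.1 kg.
Tool frame: the origin (TCP) lies between the finger pads; the fingertips stand 22 mm ahead of it and the grasp point (between the pads) lies 3 mm ahead of it (bot.tips_ahead is the distance from the TCP to the fingertips, in mm); z points along the fingers, y is the line along which they close (so a half turn about z gives the same grasp; the last joint's range is limited). The gripper opens to 85 mm and grips with 20 to 120 N. Pads are 22 mm wide; open, the fingers measure 114 mm over their backs; the gripper's body (76 mm by 85 mm) begins 54 mm behind the grasp point. The pads swing forward as they close: fully open they stand 13 mm farther back than shut.
Start: joints at [1.189, 0.383, 0.044, 1.598, -0.018, 1.161, -0.05], TCP at [182.023, -623.996, 253.269] pointing down, gripper open.
Joint ranges: [-2.61, 2.61], [-0.41, 2.15], [-1.48, 1.57], [0, 2.5], [-1.57, 4.71], [0.05, 1.97], [-2.85, 2.85]. Speed limits (rad/s): [2.79, 2.79, 3.14, 3.14, 3.14, 3.14, 3.14].

INTERFACE

Orientations are given as a rotation vector (axis times angle).
In Python, from bench import bot, read_camera gives the robot as it stands. The module is installed in compiled form; this text tells all that it offers. Calls block until the motion is done:
- bot.move_ptp(position, orientation): joint-space move of the TCP to a pose.
- bot.move_straight(position, rot=None, feed=150, max_force=None): straight line of the TCP; rot=None keeps the orientation; feed is the mean speed in mm/s. With max_force (N) it stops when the force on the tool has changed by that much, and returns True; else False.
- bot.move_joints(angles): joint-space move.
- bot.gripper_to(opening, strength=None): finger opening in mm; strength is the grip in N (None keeps the last); returns when the fingers have stopped.
- bot.dwell(seconds).
- bot.ik(position, orientation): joint angles nearest the present ones, or None.
- read_camera(name): name is "scene" or "side" or "wrist"; returns a dict with "image" (420x560x3 uint8, red, green, blue), "intrinsics" (3x3 intrinsics, pixels), "R" (3x3) and "t" (3): a world point X has camera coordinates R X + t. Camera axes: x right, y down, z forward; pixel columns grow to the right and rows downward; lengths in mm; the calibration is good to about 2 mm. A picture is of the moment at which its call begins. There is no depth.
A pose or a line that the arm cannot do raises bot.PlanningError and nothing moves.
- bot.hand_in(): hands the job in; it is judged then, once.
Readings, each from a call of its own:
- bot.read_t(): time.
- bot.read_joint_positions(): joint angles.
- bot.read_joint_velocities(): joint speeds.
- bot.read_joint_efforts(): joint torques, N m.
- bot.read_position(): TCP position.
- bot.read_eef_rot(): TCP orientation.
- bot.read_ft_force(): force on the tool from outside, world axes, zero at the start.
- bot.read_ft_torque(): the same for the moment, N m.
- bot.read_grip_width(): finger opening in mm.
- bot.read_gripper_force(): force on a finger pad.
Only numpy, scipy, OpenCV 4.12 (cv2) and the standard library are available. Lean on these libraries where they do the work, as an engineer would, in place of code of your own. Each camera call takes 0.05 s, during which the arm holds its last target. There are 200 camera calls.

TASK

The flat aluminium tool case stands open. Push its small upright plywood flap down flat over the tools first, then push the big lid over and press it fully shut on top. Only push with the fingers: do not take hold of the flap or the lid, do not lift or shove the case, and leave the loose things around it where they are.

Things in the scene. Friction and masses are not known exactly. Their poses are not given: they have to be found in the camera images.
- tool_case: flat aluminium case, 3 kg, loose on the bench: tray 160 mm (its x) by 236 mm (its y), rim 25 mm high; 45 mm high when shut. Origin at the underside; tray from x = -72 to +88 mm in its own frame. x points from the front (handle and catches, out to x = -101 mm) to the back (lid hinge). Seen from the robot the front faces roughly right, the lid stands at the left. It must stay where it is.
- flap_hinge (a point): middle of the flap's hinge line (along the case's y), just inside the front wall, 27 mm above the bench; fixed on the case
- flap (a joint): angle of the flap (rad): 0 = folded flat into the case towards the back, 1.57 = upright. Stiff hinge: it stays at any angle, about 1.5 N at its free edge moves it. Stops at 0 and 1.7.
- flap_mid (a point): centre of the flap, a plywood panel 4 mm thick, 200 mm wide (along the case's y), 80 mm from hinge to free edge, with a 6 mm thick dark rubber edging along the free edge. Local x runs from the hinge to the free edge, z is normal to the panel: up when folded, towards the case's front when upright
- flap_edge (a point): middle of the flap's free edge, 80 mm from the hinge; 107 mm above the bench when upright, 27 mm when folded
- lid_hinge (a point): middle of the lid's hinge line (along the case's y), at the top of the back wall, 25 mm above the bench; fixed on the case
- tool_case_lid (a joint): angle of the lid (rad): 0 = shut, 1.57 = upright, stop at 1.745 (leaning back). Stiff hinge: it stays at any angle, 1 to 5 N near its free edge moves it. The lid cannot shut while the flap stands up.
- lid_mid (a point): centre of the lid's outer (top) face; the lid is a shallow shell 160 mm (local x) by 236 mm (local y), 20 mm deep, its outer face 20 mm off the plane through the hinge. Local z is the outward normal: up when shut, towards the case's back when open
- lid_edge (a point): middle of the free edge of the lid's outer face, 161 mm from the hinge along the lid; about 185 mm above the bench when the lid is upright
- round_bar: small pale metal bar standing upright near the case's front corner, 22 mm thick, 76 mm high, origin under its centre; leave alone
- pin_tin: round tin with green lid, 68 mm across, 36 mm high, near a back corner of the case; origin under its centre; leave alone
- tap_wrench: small grey tap wrench 45x65x19 mm lying near the other back corner of the case; leave alone
- pliers_cream: pliers with cream handles, 175 mm, lying on the right; leave alone
- driver_black: black screwdriver, 195 mm, lying on the left; leave alone
- offcut_b: wood offcut 50x105x12 mm lying on the right; leave alone

How it is judged:
By the outcome, as a careful person would: the job done as asked, in the order asked, and still so for the second after the job is handed in, with the robot touching nothing.
It also fails if it takes over 51 s, if anything falls off the work surface, if the arm or the gripper's body presses on something with over 40 N, if the wrist force passes 120 N, or if a joint passes its speed limit or range.

## Working session

There is one attempt and no reset: what is moved stays moved. The work goes in short steps, each a Python script; the robot and the scene stay as the last script left them, time stands still between calls to the robot, and variables do not carry over. Pictures are saved under pics/ and viewed, at most 10 in all, crops included, and the job is handed in when it is done.

```bash
mkdir -p pics; python3 - <<'E'
from bench import bot, read_camera
import cv2,numpy as np
for n in ["scene","side"]:
    c=read_camera(n); cv2.imwrite(f"pics/{n}0.png",cv2.resize(c["image"][:,:,::-1],(800,600),interpolation=cv2.INTER_CUBIC))
    print(n,c["intrinsics"].tolist(),np.round(-c["R"].T@c["t"]),np.round(c["R"],3).tolist())
print(bot.read_t(),bot.read_eef_rot(),bot.tips_ahead)
E
```

```text
scene [[429.31493298447344, 0.0, 284.9476765345599], [0.0, 429.31493298447344, 223.13477236121378], [0.0, 0.0, 1.0]] [-272. -956.  749.] [[0.733, -0.68, -0.007], [-0.341, -0.359, -0.869], [0.588, 0.64, -0.495]]
side [[534.1221821575189, 0.0, 280.7961180509347], [0.0, 534.1221821575189, 204.7168217120657], [0.0, 0.0, 1.0]] [-104.  792. 1233.] [[-0.81, -0.587, 0.005], [-0.431, 0.589, -0.684], [0.398, -0.556, -0.73]]
0.1 [-3.10762102e+00 -4.44000699e-01  7.07328790e-04] 22.0
```

View pics/scene0.png

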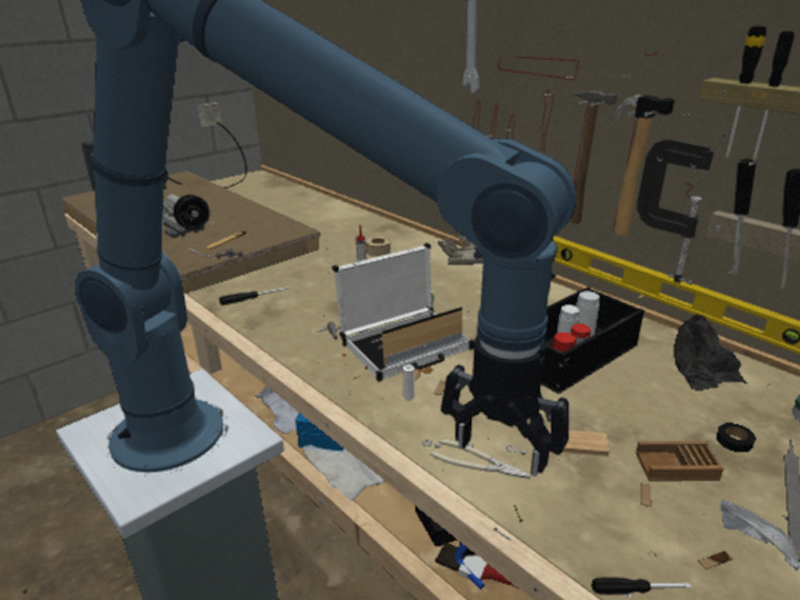

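View pics/side0.png

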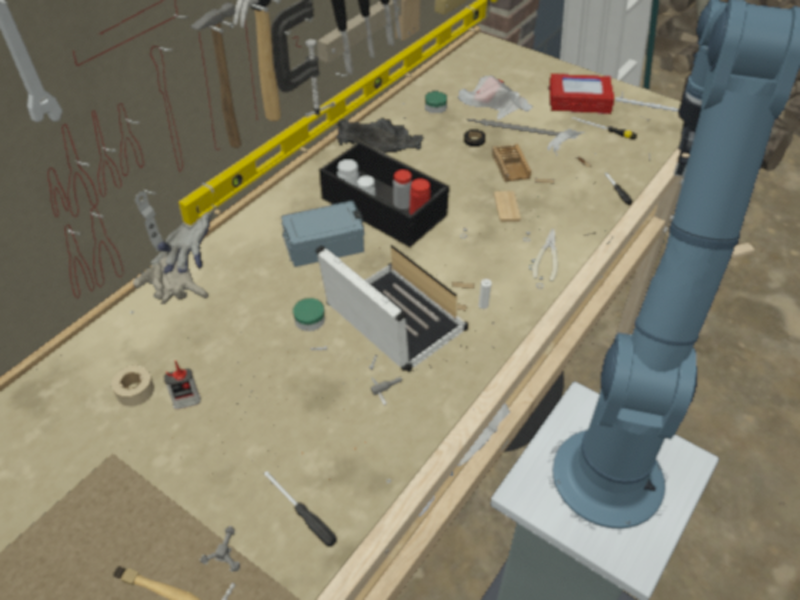

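```bash
python3 - <<'E'
from bench import bot, read_camera
import cv2,numpy as np
a=read_camera("scene")["image"][160:280,220:340,::-1]
b=read_camera("side")["image"][165:265,215:350,::-1]
a=cv2.resize(a,(400,400),interpolation=cv2.INTER_CUBIC)
b=cv2.resize(b,(400,296),interpolation=cv2.INTER_CUBIC)
o=np.zeros((400,800,3),np.uint8);o[:,:400]=a;o[:296,400:]=b
cv2.imwrite("pics/crop1.png",o)
E
```

```text
(no output)
```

View pics/crop1.png

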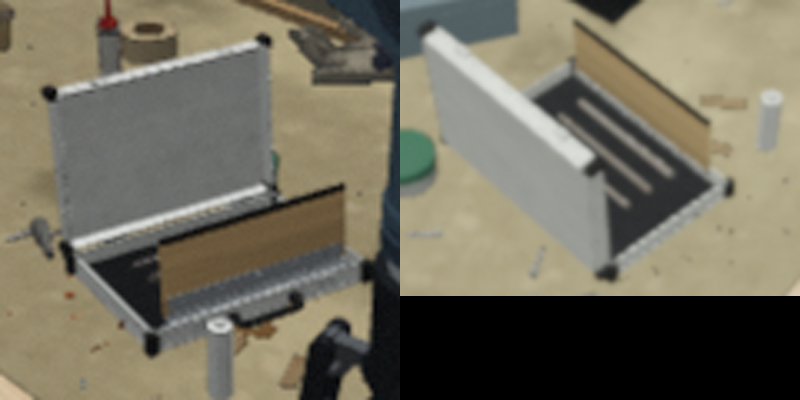

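```bash
cat > h.py <<'E'
from bench import bot, read_camera
import cv2,numpy as np
def tri(cs,cd,p,q):
    P=[c["intrinsics"]@np.c_[c["R"],c["t"]] for c in (cs,cd)]
    X=cv2.triangulatePoints(*P,np.array(p,float).reshape(2,1),np.array(q,float).reshape(2,1)).ravel();X=X[:3]/X[3]
    r=P[0]@np.r_[X,1]; return X,np.linalg.norm(r[:2]/r[2]-p)
E
python3 - <<'E'
from h import *
cs,cd=read_camera("scene"),read_camera("side")
D=dict(fn=((159,242),(710,123)),ff=((343,187),(574,22)),ln=((50,92),(590,164)),lf=((264,40),(428,29)),tn=((151,335),(729,187)),tb=((69,255),(607,271)),bar=((220,325),(770,97)))
X={}
for k,(a,b) in D.items():
    p=(a[0]/3.333+220-.35,a[1]/3.333+160-.35); q=((b[0]-400)/2.963+215-.33,b[1]/2.963+165-.33)
    X[k],e=tri(cs,cd,p,q); print(k,X[k].round(),round(e,1))
for a,b in(("ff","fn"),("lf","ln")):
    v=X[b]-X[a];print(np.linalg.norm(v),np.arctan2(v[1],v[0]),(X[a]+X[b])/2)
E
```

```text
fn [ 419. -128.  105.] 0.1
ff [ 613. -167.  102.] 0.2
ln [438.  44. 188.] 0.5
lf [667.  -5. 186.] 0.2
tn [ 397. -136.   19.] 1.0
tb [432.  25.  20.] 0.1
bar [ 405. -222.   71.] 0.1
197.95417231923946 2.9418357178446124 [ 516.03385019 -147.45283352  103.83648585]
233.92672733096674 2.928582970299887 [552.22925594  19.34515786 186.99506909]
```

```bash
cat >> h.py <<'E'
from scipy.spatial.transform import Rotation as Ro
A=2.935; cy=np.array([np.cos(A),np.sin(A),0]); cx=np.array([cy[1],-cy[0],0]); S0,Y0=26,-536
def W(x,z,y=0): return (S0+x)*cx+(Y0+y)*cy+np.array([0,0,z+22.])   # fingertip at case (x,y), height z
def rot(sg): return Ro.from_matrix(np.c_[np.cross(sg*cy,[0,0,-1]),sg*cy,[0,0,-1]]).as_rotvec()
def flap(f,r=60,d=2): return W(-67+r*np.cos(f)-d*np.sin(f)-11, 27+r*np.sin(f)+d*np.cos(f))
def lid(f,r=140,d=20): return W(88-r*np.cos(f)+d*np.sin(f)+11, 25+r*np.sin(f)+d*np.cos(f))
def snap(n):
    o=[]
    for k,(r,c) in dict(scene=((160,280),(220,340)),side=((165,265),(215,350))).items():
        o.append(cv2.resize(read_camera(k)["image"][r[0]:r[1],c[0]:c[1],::-1],(400,400)))
    cv2.imwrite(f"pics/{n}.png",np.hstack(o))
E
python3 - <<'E'
from h import *
for sg in(1,-1):
    R=rot(sg)
    for p in (W(-110,200),flap(1.57),flap(0),W(150,250),lid(1.57),lid(0)):
        q=bot.ik(p,R); print(sg,p.round(),None if q is None else np.round(q,2))
E
```

```text
1 [ 507. -192.  222.] [-0.77  0.59  1.39  1.93 -0.64  1.18 -2.49]
1 [ 514. -163.  109.] [-0.76  0.91  1.37  2.02 -1.01  1.15 -2.28]
1 [ 526. -102.   51.] [-0.86  1.1   1.36  2.05 -1.22  1.19 -2.28]
1 [561.  62. 272.] [ 0.79  0.48 -1.24  1.75  0.48  1.26  2.38]
1 [554.  32. 187.] [ 0.84  0.61 -1.24  1.85  0.63  1.16  2.31]
1 [ 522. -125.   67.] [-0.82  1.05  1.36  2.04 -1.16  1.18 -2.27]
-1 [ 507. -192.  222.] [ 0.68  0.25 -0.45  1.87  0.12  1.05 -0.02]
-1 [ 514. -163.  109.] [ 0.63  0.4  -0.47  1.96  0.24  0.84 -0.17]
-1 [ 526. -102.   51.] [ 0.53  0.5  -0.48  1.99  0.33  0.74 -0.36]
-1 [561.  62. 272.] [ 0.48  0.3  -0.78  1.76  0.22  1.18 -0.57]
-1 [554.  32. 187.] [ 0.47  0.36 -0.71  1.86  0.28  1.02 -0.56]
-1 [ 522. -125.   67.] [ 0.57  0.47 -0.48  1.98  0.31  0.76 -0.3 ]
```

```bash
python3 - <<'E'
from h import *
R=rot(-1)
bot.gripper_to(0,20)
bot.move_ptp(W(-115,190),R)
bot.move_straight(W(-105,88),feed=120)
print(bot.move_straight(flap(1.75),feed=60,max_force=15))
for f in (1.5,1.25,1.0,.75,.5,.25,.1): 
    h=bot.move_straight(flap(f),feed=80,max_force=15)
    print(f,h,bot.read_ft_force().round(1))
    if h: break
print(bot.read_t(),bot.read_position().round())
snap("flap1")
E
```

```text
False
1.5 False [-1.2 -0.3 -0.2]
1.25 False [-0.1  0.4 -0.1]
1.0 False [-0.2  0.1  0.9]
0.75 False [ 0.5 -0.2 -0.7]
0.5 False [-0.3  0.6  0.7]
0.25 False [-0.4  0.2  0.2]
0.1 False [ 0.4  0.6 -0.5]
6.6583 [ 526. -102.   56.]
```

View pics/flap1.png

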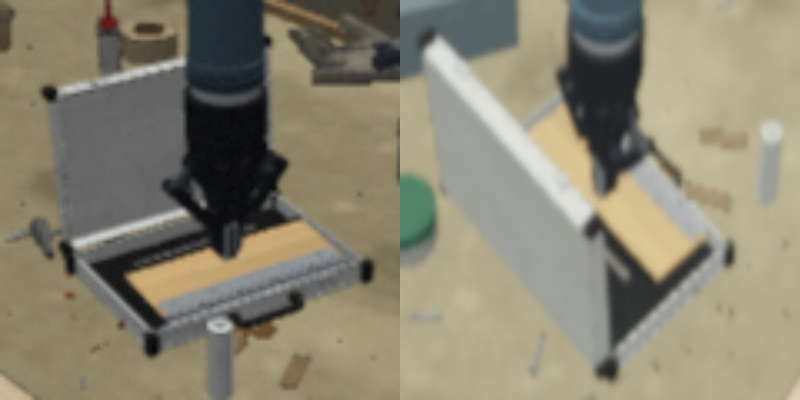

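The flap lies almost flat under the fingertips (left 230,250; right 605,185), and the case has not moved. I'll press the flap down, then start the lid.

```bash
python3 - <<'E'
from h import *
h=bot.move_straight(flap(0)+[0,0,-6],feed=25,max_force=10)
print(h,bot.read_position().round(1),bot.read_ft_force().round(1)); bot.dwell(.2)
bot.move_straight(flap(0)+[0,0,60],feed=120)
snap("flap2")
bot.move_straight(W(0,240),feed=200)
bot.move_straight(W(155,240),feed=200)
bot.move_straight(W(155,165),feed=120)
print(bot.move_straight(lid(1.7),feed=60,max_force=20))
for f in (1.5,1.3,1.1,.9,.7,.5,.3,.15):
    h=bot.move_straight(lid(f),feed=90,max_force=20)
    print(f,h,bot.read_ft_force().round(1))
    if h: break
print(bot.read_t())
snap("lid1")
cv2.imwrite("pics/both.png",np.vstack([cv2.imread("pics/flap2.png"),cv2.imread("pics/lid1.png")])[::1])
a=cv2.imread("pics/both.png"); cv2.imwrite("pics/both.png",cv2.resize(a,(600,600)))
E
```

```text
True [ 526.7 -102.4   51.1] [-1.  -0.5  6. ]
False
1.5 False [0.1 0.2 0.1]
1.3 False [-0.8  0.5  0. ]
1.1 False [ 0.4  0.3 -0.1]
0.9 False [ 0.3 -0.5 -0.3]
0.7 False [0.5 0.9 0.1]
0.5 False [ 0.   0.8 -0.4]
0.3 False [-0.2  0.1  0.6]
0.15 False [0.4 0.4 0.5]
14.7917
```

View pics/both.png

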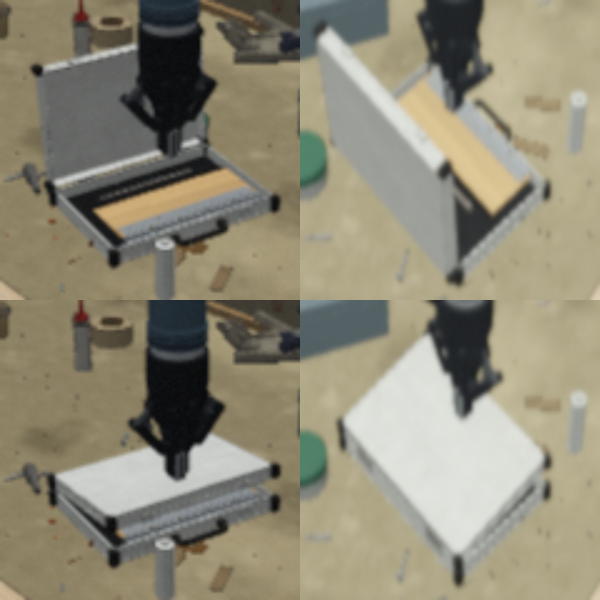

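The flap is flat in the tray (top left 170,200). The lid is over it and nearly shut, with a small gap at the front (bottom left 190,505). Next I'll press the lid shut.

```bash
python3 - <<'E'
from h import *
h=bot.move_straight(lid(0)+[0,0,-10],feed=30,max_force=25)
print(h,bot.read_position().round(1),bot.read_ft_force().round(1)); bot.dwell(.4)
print(bot.read_position().round(1),bot.read_ft_force().round(1))
bot.move_straight(lid(0)+[0,0,150],feed=150)
bot.dwell(.3)
print(bot.read_t())
snap("end")
E
```

```text
True [ 522.3 -123.6   67.1] [-1.6  0.1  6.1]
[ 522.3 -123.6   67.1] [-0.8  0.5  6.2]
17.475
```

View pics/end.png

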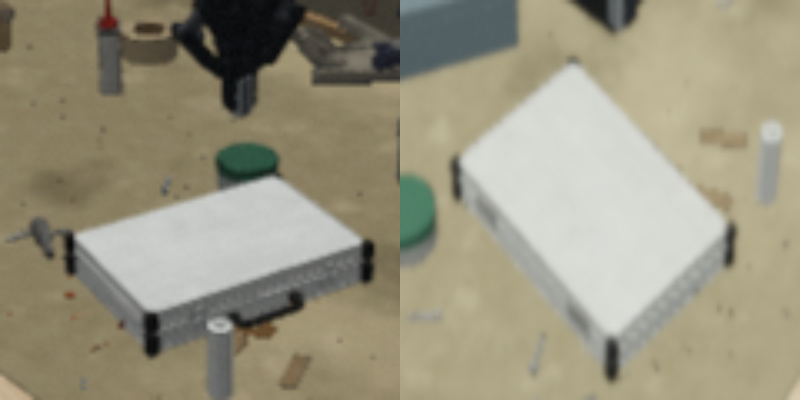

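The lid is shut (front corners at left 151,330 and 367,258), and the fingertips met it at 45 mm, the shut height. The tray corners are where they were, and so are the bar and the tin.

```bash
python3 -c "
from bench import bot
print(bot.hand_in())"
```

```text
the job is handed in; nothing more can be done
None
```

I pushed the flap down flat, then pushed the lid over and pressed it shut. The fingertips met it at the 45 mm shut height; in the last pictures the case and nearby loose things had not moved, and I handed the job in at about 17.5 s.

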